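# Line up the pantry canisters by height

## Task

Line up the four storage canisters on the row of four cork coasters, one to a coaster, in order of height: the tallest on the coaster beside the white pumpkin, stepping down to the shortest beside the amber candle jar. Keep each canister upright, set it down gently and centre it on its coaster. Leave the pumpkin and the candle jar standing where they are.

Things in the scene. Friction and masses are not known exactly. Their poses are not given: they have to be found in the camera images.
- canister_blue: slate-blue round storage canister with a pale wooden lid with a disc of the same colour on top; the tallest of the four: 140 mm high in all (lid the top 10 mm, fixed on and slightly narrower), 56 mm diameter, plain straight sides, about 420 g. Loose, stands upright on the counter. Origin: centre of its underside, z up its axis.
- canister_green: sage-green round storage canister with a pale wooden lid with a disc of the same colour on top; the second tallest of the four: 114 mm high in all (lid the top 10 mm, fixed on and slightly narrower), 56 mm diameter, plain straight sides, about 360 g. Loose, stands upright on the counter. Origin: centre of its underside, z up its axis.
- canister_red: brick-red round storage canister with a pale wooden lid with a disc of the same colour on top; the second shortest of the four: 88 mm high in all (lid the top 10 mm, fixed on and slightly narrower), 56 mm diameter, plain straight sides, about 300 g. Loose, stands upright on the counter. Origin: centre of its underside, z up its axis.
- canister_yellow: mustard-yellow round storage canister with a pale wooden lid with a disc of the same colour on top; the shortest of the four: 62 mm high in all (lid the top 10 mm, fixed on and slightly narrower), 56 mm diameter, plain straight sides, about 240 g. Loose, stands upright on the counter. Origin: centre of its underside, z up its axis.
- coaster_1: round cork coaster, 80 mm diameter, 4 mm thick, fixed; the end of the row on the robot's right. The four, all alike, lie in a straight row 95 mm apart, roughly across the robot's view, on a fixed wooden board 110 x 600 mm, 18 mm thick. Origin: centre of its underside (18 mm above the counter; its upper face is at 22 mm); z up, y along the row to the robot's left.
- coaster_2: round cork coaster, 80 mm diameter, 4 mm thick, fixed; second from the robot's right. The four, all alike, lie in a straight row 95 mm apart, roughly across the robot's view, on a fixed wooden board 110 x 600 mm, 18 mm thick. Origin: centre of its underside (18 mm above the counter; its upper face is at 22 mm); z up, y along the row to the robot's left.
- coaster_3: round cork coaster, 80 mm diameter, 4 mm thick, fixed; third from the robot's right (second from its left). The four, all alike, lie in a straight row 95 mm apart, roughly across the robot's view, on a fixed wooden board 110 x 600 mm, 18 mm thick. Origin: centre of its underside (18 mm above the counter; its upper face is at 22 mm); z up, y along the row to the robot's left.
- coaster_4: round cork coaster, 80 mm diameter, 4 mm thick, fixed; the end of the row on the robot's left. The four, all alike, lie in a straight row 95 mm apart, roughly across the robot's view, on a fixed wooden board 110 x 600 mm, 18 mm thick. Origin: centre of its underside (18 mm above the counter; its upper face is at 22 mm); z up, y along the row to the robot's left.
- pumpkin: small white ornamental pumpkin, 67 mm diameter, 52 mm high with its brown stem, loose, standing on the board at one end of the row (either end), about 97 mm from the centre of the nearest coaster. Origin: centre of its underside. Not to be moved.
- candle: amber candle jar with a black lid, 62 mm diameter, 58 mm high, loose, standing on the board at the other end of the row, about 97 mm from the centre of the nearest coaster. Origin: centre of its underside. Not to be moved.

How it is judged:
By the outcome, as a careful person would: the job done as asked, in the order asked, and still so for the second after the job is handed in, with the robot touching nothing.
It also fails if it takes over 112 s, if anything falls off the work surface, if the arm or the gripper's body presses on something with over 40 N, if the wrist force passes 120 N, or if a joint passes its speed limit or range.

## Robot

A 6-joint arm with a two-finger parallel gripper is mounted at the origin on the work surface. World frame = base frame: x ahead of the robot, y to its left, z up, the work surface at z = 0. Lengths are in m, angles in rad, forces in N, time in s.
With the tool pointing down it reaches from about 0.25 to 0.8 m from the base axis. Payload 3.9 kg.
Tool frame: the origin (TCP) lies between the finger pads; the fingertips stand bot.tip_extent ahead of it and the grasp point (between the pads) lies 5 mm behind it (bot.tip_extent is the distance from the TCP to the fingertips, in m); z points along the fingers, y is the line along which they close (so a half turn about z gives the same grasp; the last joint's range is limited). The gripper opens to 85 mm and grips with 20 to 120 N. Pads are 22 mm wide; open, the fingers measure 114 mm over their backs; the gripper's body (76 mm by 85 mm) begins 54 mm behind the grasp point. The pads swing forward as they close: fully open they stand 13 mm farther back than shut.
Start: joints at [1.317, 0.26, -0.138, 1.173, 0, 1.571], TCP at [0.132, 0.508, 0.245] pointing down, gripper open.
Joint ranges: [-2.78, 2.78], [-0.83, 1.72], [-1.28, 1.37], [-1.9, 2.12], [-1.57, 1.48], [-3.14, 3.14]. Speed limits (rad/s): [2.57, 2.57, 3.14, 3.14, 3.14, 3.14].

## Interface

Orientations are given as a unit quaternion [w, x, y, z].
In Python, from bench import bot gives the robot as it stands.
- The arm moves only by the shell command python3 -m creep 'ROWS' [OPENING] [FORCE]. ROWS is text: rows parted by semicolons, each of 6 numbers parted by spaces: the shift along the tool's x, y, z in units of 50 mm (1.0 is 50 mm), then the turn, a rotation vector about the tool's x, y, z in units of 8 degrees (1.0 is 8 degrees). A call has exactly 10 rows; each row shifts and turns the commanded pose from where the row before left it, along the tool's axes as they then stand; what a row does not reach is not made up. A row lasts 1/10 s, in which the tool goes at most 50 mm and 8.59 degrees, less where a joint would pass 70% of its speed; a pose out of reach is approached as far as the arm can. A call is refused whole if a number of a shift passes 1 or a number of a turn 1, either way. A call with a gripper value outside its range is refused whole. OPENING is the opening, from 0 (shut) to 1 (fully open), set as the call begins (- or left out, the last holds). The fingers move at their own pace and stop on an object; FORCE is the grip in N (left out, the last holds). Time passes only in rows, so rows that do not move let the fingers close, or fill a call up. It gives the time, the measured TCP pose, the force, the opening and the grip force at its end, in the units of the state.
- bot.observe(): the state, without advancing time (a new reading comes with each control period).
- bot.camera(name): name is "side" or "top" or "wrist"; returns the picture (480x640x3 uint8, red, green, blue); there is no depth.
- bot.camera_params(name): a dict with "mtx" (3x3 intrinsics, pixels), "cam_to_world" (4x4, takes a point from camera to world coordinates); the wrist camera has in their place "mount" (4x4, takes a point from camera to tool coordinates, whose origin is the TCP and whose axes are the flange's). Camera axes: x right, y down, z forward; pixel columns grow to the right and rows downward; lengths in m; the calibration is good to about 2 mm. A picture is of the moment at which its call begins: read the wrist's pose just before it. camera_params takes no time and is no camera call.
- bot.job_done(): hands the job in; it is judged then, once.
The state is a dict: "time_s": time; "q": joint angles; "qd": joint speeds; "effort": joint torques, N m; "eef_pos": TCP position; "tcp_rot": TCP orientation; "force": force on the tool from outside, world axes, zero at the start; "moment": the same for the moment, N m; "opening": finger opening in m; "grip_force": force on a finger pad.
Only numpy, scipy, OpenCV 4.12 (cv2) and the standard library are available. Lean on these libraries where they do the work, as an engineer would, in place of code of your own. Each camera call takes 0.05 s, during which the arm holds its last target. There are 200 camera calls.

## Working session

There is one attempt and no reset: what is moved stays moved. The work goes in short steps, Python scripts to look and compute and a shell command to move; the robot and the scene stay as the last step left them, time stands still between calls to the robot, and variables do not carry over. Pictures are saved under pics/ and viewed, at most 14 in all, crops included, and the job is handed in when it is done.

```bash
mkdir -p pics; ls
python3 - <<'E'
from bench import bot
import cv2,numpy as np
np.set_printoptions(precision=4,suppress=True)
s=bot.observe();print(s, bot.tip_extent)
for n in("top","side"):
    cv2.imwrite(f"pics/{n}0.png",bot.camera(n)[:,:,::-1]);p=bot.camera_params(n);print(n,p)
print(bot.camera_params("wrist"))
E
```

```text
pics
{'time_s': 0.0, 'q': array([ 1.317 ,  0.2606, -0.1394,  1.1727,  0.    ,  1.5708]), 'qd': array([-0.0009, -0.0004, -0.0002, -0.0007, -0.    , -0.0013]), 'effort': array([  0.0019, -40.5681,  25.392 ,   0.0188,   0.0003,  -0.    ]), 'eef_pos': array([0.1316, 0.5075, 0.2445]), 'tcp_rot': array([-0.0001,  0.1266,  0.992 , -0.001 ]), 'force': array([-0.6629, -0.7201, -0.0503]), 'moment': array([ 0.0468,  0.0101, -0.0204]), 'grip_force': 0.0, 'opening': 0.08535264416100138} 0.014
top {'mtx': array([[439.0348,   0.    , 321.4808],
       [  0.    , 439.0348, 234.7589],
       [  0.    ,   0.    ,   1.    ]]), 'cam_to_world': array([[ 0.0232, -0.9987,  0.0452,  0.4928],
       [-0.9991, -0.0248, -0.0343,  0.0191],
       [ 0.0354, -0.0443, -0.9984,  0.7537],
       [ 0.    ,  0.    ,  0.    ,  1.    ]])}
side {'mtx': array([[550.3664,   0.    , 327.6017],
       [  0.    , 550.3664, 238.3513],
       [  0.    ,   0.    ,   1.    ]]), 'cam_to_world': array([[-0.9502, -0.1659,  0.2636,  0.3037],
       [-0.3115,  0.488 , -0.8154,  0.7622],
       [ 0.0066, -0.8569, -0.5154,  0.5337],
       [ 0.    ,  0.    ,  0.    ,  1.    ]])}
{'mtx': array([[384.6898,   0.    , 323.7198],
       [  0.    , 384.6898, 233.7106],
       [  0.    ,   0.    ,   1.    ]]), 'mount': array([[-0.0006, -0.9444, -0.3288,  0.0848],
       [ 1.    , -0.0007,  0.0001, -0.0013],
       [-0.0004, -0.3288,  0.9444, -0.1293],
       [ 0.    ,  0.    ,  0.    ,  1.    ]])}
```

View pics/top0.png

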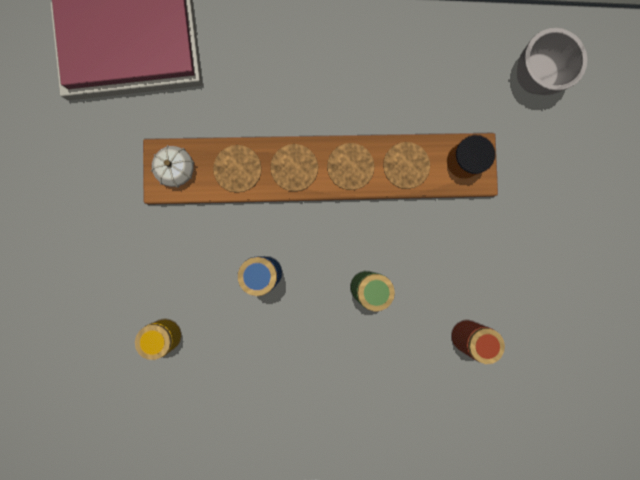

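View pics/side0.png

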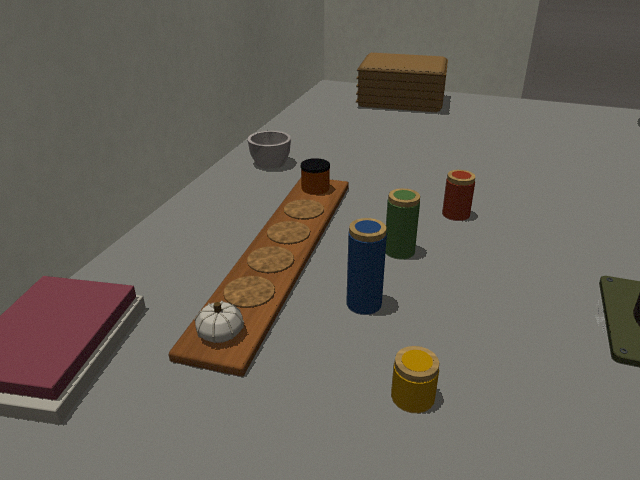

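The top view has the pumpkin at (172,166) on the robot's left and the candle at (475,155). The coasters are at columns 237, 294, 351 and 407. Lid discs are blue (257,277), green (376,292), red (487,346) and yellow (153,342). So blue goes to coaster 4, green to 3, red to 2 and yellow to 1.

```bash
cat > h.py <<'E'
import cv2,numpy as np
from bench import bot
np.set_printoptions(precision=4,suppress=True)
H=dict(blue=(.140,100,125),green=(.114,45,75),red=(.088,0,9),yellow=(.062,20,30))
def ray(n,u,v,z):
    p=bot.camera_params(n);T=p["cam_to_world"]
    d=T[:3,:3]@np.linalg.inv(p["mtx"])@[u,v,1];o=T[:3,3]
    return (o+d*(z-o[2])/d[2])[:2]
def blob(m,near=None):
    k,l,st,c=cv2.connectedComponentsWithStats(m.astype(np.uint8))
    return [(st[i,4],c[i]) for i in 1+np.argsort(-st[1:,4])][:4]
def disc(img,n,col,base=0.):
    h,lo,hi=H[col];hsv=cv2.cvtColor(img,cv2.COLOR_RGB2HSV).astype(int)
    m=(hsv[...,0]>=lo)&(hsv[...,0]<=hi)&(hsv[...,1]>140)&(hsv[...,2]>(130 if col!="green" and col!="blue" else 110))
    a,c=blob(m)[0];return a,c,ray(n,*c,h+base)
E
python3 - <<'E'
from h import *
for n in("top","side"):
    im=cv2.cvtColor(cv2.imread(f"pics/{n}0.png"),cv2.COLOR_BGR2RGB)
    for c in H: print(n,c,*disc(im,n,c))
im=cv2.cvtColor(cv2.imread("pics/top0.png"),cv2.COLOR_BGR2RGB)
print(im[165,294],im[160,353],im[145,265],im[190,300],im[277,257],im[292,376],im[346,487])
g=cv2.medianBlur(cv2.cvtColor(im,cv2.COLOR_RGB2GRAY),5)
c=cv2.HoughCircles(g[130:205],cv2.HOUGH_GRADIENT_ALT,1,30,param1=100,param2=.5,minRadius=18,maxRadius=30);print(c)
if c is not None:
    for a in c[0]: print(a,ray("top",a[0],a[1]+130,.022))
E
```

```text
Traceback (most recent call last):
  File "h.py", line 15, in disc
    a,c=blob(m)[0];return a,c,ray(n,*c,h+base)
        ~~~~~~~^^^
IndexError: list index out of range
```

Run:
```python
from h import *
for n,P in(("top",[(277,257),(292,376),(346,487),(342,153),(165,294),(160,353),(145,265),(190,310),(155,320)]),("side",[(228,368),(198,403),(176,459),(360,417),(280,365),(230,402),(200,459),(390,415)])):
    im=cv2.imread(f"pics/{n}0.png");h=cv2.cvtColor(im,cv2.COLOR_BGR2HSV)
    for p in P: print(n,p,h[p])
```

```text
top (277, 257) [107 123 143]
top (292, 376) [ 50  92 139]
top (346, 487) [  6 172 153]
top (342, 153) [ 22 223 192]
top (165, 294) [ 16 133 159]
top (160, 353) [ 17 134 146]
top (145, 265) [ 14 159 138]
top (190, 310) [ 14 161 147]
top (155, 320) [ 14 156 144]
side (228, 368) [107 174  98]
side (198, 403) [ 53 117 100]
side (176, 459) [  6 192 133]
side (360, 417) [ 22 246 166]
side (280, 365) [106 184  43]
side (230, 402) [49 95 43]
side (200, 459) [  3 194  54]
side (390, 415) [ 22 240  69]
```

```bash
sed -i 's/^    m=.*/    v=(80 if n=="side" else 105);m=(hsv[...,0]>=lo)\&(hsv[...,0]<=hi)\&(hsv[...,1]>85)\&(hsv[...,2]>v)\n    if col in("red","yellow"): m\&=hsv[...,1]>(160 if col=="red" else 195)/' h.py
python3 - <<'E'
from h import *
def ellc(m):
    c=max(cv2.findContours(m.astype(np.uint8),cv2.RETR_EXTERNAL,cv2.CHAIN_APPROX_NONE)[0],key=cv2.contourArea);return c
for n in("top","side"):
    im=cv2.cvtColor(cv2.imread(f"pics/{n}0.png"),cv2.COLOR_BGR2RGB)
    for c in H: print(n,c,*disc(im,n,c))
for n,cs in(("top",[(237,168),(294,167),(351,166),(407,165)]),("side",[(249,291),(270,260),(288,232),(303,209)])):
    im=cv2.imread(f"pics/{n}0.png");hsv=cv2.cvtColor(cv2.GaussianBlur(im,(7,7),0),cv2.COLOR_BGR2HSV).astype(int)
    for u,v in cs:
        w=(33,30) if n=="top" else (32,16)
        r=hsv[v-w[1]:v+w[1],u-w[0]:u+w[0]]
        s=np.clip(r[...,1],0,255).astype(np.uint8);t,m=cv2.threshold(s,0,1,cv2.THRESH_BINARY_INV|cv2.THRESH_OTSU)
        m&=(r[...,0]>10).astype(np.uint8)&(r[...,0]<25)
        m=cv2.morphologyEx(m,cv2.MORPH_OPEN,np.ones((5,5)))
        q=cv2.convexHull(ellc(m));e=cv2.fitEllipse(q);x=np.array(e[0])+[u-w[0],v-w[1]]
        print(n,t,e[1],x,ray(n,*x,.022))
E
```

```text
top blue 520 [256.4115 276.0827] [0.461 0.087]
top green 461 [376.128  292.4881] [ 0.4395 -0.0845]
top red 436 [487.3394 346.1147] [ 0.3596 -0.2602]
top yellow 437 [151.5973 342.1625] [0.352  0.2533]
side blue 253 [367.4941 226.1976] [0.4612 0.0887]
side green 147 [404.0476 194.4762] [ 0.4399 -0.0819]
side red 115 [461.0522 174.5304] [ 0.3601 -0.2566]
side yellow 524 [416.7824 360.1775] [0.3525 0.2546]
top 145.0 (47.14617156982422, 48.00937271118164) [236.9733 168.2774] [0.6334 0.1377]
top 144.0 (46.929569244384766, 47.11880111694336) [293.7583 167.1665] [0.6382 0.0431]
top 145.0 (46.407169342041016, 47.2491455078125) [350.37   166.0471] [ 0.643 -0.052]
top 145.0 (46.24991226196289, 46.92727279663086) [406.2321 164.8786] [ 0.6478 -0.1468]
side 97.0 (5.482088565826416, 16.12335205078125) [225.5152 304.4242] [0.6505 0.1849]Traceback (most recent call last):
  File "<stdin>", line 15, in <module>
cv2.error: OpenCV(4.12.0) /io/opencv/modules/imgproc/src/shapedescr.cpp:361: error: (-201:Incorrect size of input array) There should be at least 5 points to fit the ellipse in function 'fitEllipseNoDirect'
```

```bash
python3 -m creep '0 0 0 0 0 .94;0 0 0 0 0 .94;0 0 0 0 0 .94;0 0 0 0 0 .94;0 0 0 0 0 .94;0 0 0 0 0 .94;0 0 0 0 0 .94;0 0 0 0 0 .94;0 0 0 0 0 .94;0 0 0 0 0 .94' 1 40
cat > go.py <<'E'
import sys
from h import *
from scipy.spatial.transform import Rotation as R
# print shift/turn in creep units from the measured pose to target x y z (tool down, y along yaw)
x,y,z=map(float,sys.argv[1:4]);s=bot.observe();q=s["tcp_rot"];r=R.from_quat([*q[1:],q[0]])
g=R.from_matrix([[0,1,0],[1,0,0],[0,0,-1]])
print("pos",s["eef_pos"],"t",s["time_s"],"units",r.inv().apply(np.array([x,y,z])-s["eef_pos"])/.05,"turn",np.degrees((r.inv()*g).as_rotvec())/8)
E
python3 go.py .461 .088 .21
```

```text
time_s: 1.1
eef_pos: [0.1317, 0.5078, 0.2448]
tcp_rot: [0.0, 0.707, 0.707, -0.001]
force: [-0.4, -1.0, 0.3]
opening: 0.0855
grip_force: 0.0
pos [0.1317 0.5078 0.2448] t 1.1 units [-8.3891  6.5934  0.7036] turn [-0.0021  0.0083 -0.0064]
```

```bash
python3 -m creep '-.75 .6 .05 0 0 0;-.75 .6 .05 0 0 0;-.75 .6 .05 0 0 0;-.75 .6 .05 0 0 0;-.75 .6 .05 0 0 0;-.75 .6 .05 0 0 0;-.75 .6 .05 0 0 0;-.75 .6 .05 0 0 0;-.75 .6 .05 0 0 0;-.75 .6 .05 0 0 0'
python3 go.py .461 .088 .115
```

```text
time_s: 2.1
eef_pos: [0.4342, 0.1327, 0.22]
tcp_rot: [-0.0, 0.706, 0.709, -0.0]
force: [0.6, -0.2, 0.6]
opening: 0.0855
grip_force: 0.0
pos [0.4342 0.1327 0.22  ] t 2.1 units [-0.8957  0.5335  2.1007] turn [-0.0018 -0.0009  0.031 ]
```

```bash
python3 -m creep '-.45 .27 0 0 0 0;-.45 .26 0 0 0 0;0 0 0 0 0 0;0 0 .3 0 0 0;0 0 .4 0 0 0;0 0 .4 0 0 0;0 0 .4 0 0 0;0 0 .4 0 0 0;0 0 .2 0 0 0;0 0 0 0 0 0' 1 40
python3 go.py .461 .088 .115;python3 - <<'E'
from h import *
im=bot.camera("wrist");cv2.imwrite("pics/w1.png",im[:,:,::-1])
E
```

```text
time_s: 3.1
eef_pos: [0.4585, 0.0899, 0.114]
tcp_rot: [-0.001, 0.705, 0.709, -0.001]
force: [-1.2, 0.7, 0.4]
opening: 0.0854
grip_force: 0.0
pos [0.4585 0.0899 0.114 ] t 3.1 units [-0.038   0.0501 -0.0204] turn [-0.0257  0.0032  0.0376]
```

View pics/w1.png

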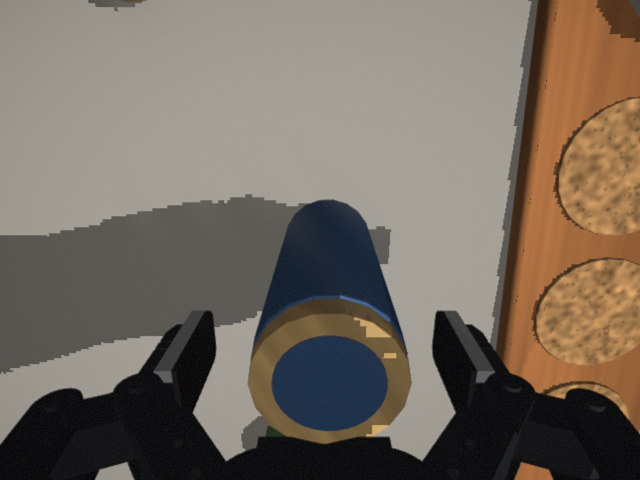

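The wrist view shows the blue canister (lid at 330,382) between the fingers, near their midpoint (325), so I'm closing.

```bash
python3 -m creep '-.04 .05 0 0 0 0;0 0 0 0 0 0;0 0 0 0 0 0;0 0 0 0 0 0;0 0 0 0 0 0;0 0 0 0 0 0;0 0 -.2 0 0 0;0 0 -.4 0 0 0;0 0 -.4 0 0 0;0 0 -.2 0 0 0' 0 40
python3 go.py .6334 .1377 .16
```

```text
time_s: 4.15
eef_pos: [0.4632, 0.0877, 0.1768]
tcp_rot: [0.0, 0.706, 0.709, 0.001]
force: [1.2, -0.4, -4.6]
opening: 0.0548
grip_force: 44.8
pos [0.4632 0.0877 0.1768] t 4.15 units [0.985  3.4073 0.3419] turn [ 0.0111 -0.0018  0.0316]
```

```bash
cat > chk.py <<'E'
import sys
from h import *
# held canister: mean pose, axis from top+side at given base height, units to its coaster
col=sys.argv[1];tgt=np.array(dict(blue=(.6334,.1377),green=(.6382,.0431),red=(.643,-.052),yellow=(.6478,-.1468))[col])
base=float(sys.argv[2]);P=[];D={"top":[],"side":[]}
for i in range(6):
    n=("top","side")[i%2];P.append(bot.observe()["eef_pos"]);im=bot.camera(n);
    try: D[n].append(disc(im,n,col,base)[::2])
    except Exception as e: print(n,e)
print("tcp",np.mean(P,0),np.std(P,0),"t",bot.observe()["time_s"])
for n in D:
    for a,p in D[n][-1:]: print(n,a,p,"units x,y",(tgt-p)[::-1]/.05)
t=(tgt-np.mean(P,0)[:2])[::-1]/.05;print("by tcp",t)
cv2.imwrite("pics/last_%s.png"%col,np.hstack([bot.camera("top"),bot.camera("side")])[:,:,::-1])
E
python3 -m creep '.1 .4 0 0 0 0;.1 .4 0 0 0 0;.1 .4 0 0 0 0;.1 .4 0 0 0 0;.1 .4 0 0 0 0;.1 .4 0 0 0 0;.1 .4 0 0 0 0;.1 .3 0 0 0 0;.1 .2 0 0 0 0;.1 .1 0 0 0 0'
python3 chk.py blue .06
```

```text
time_s: 5.15
eef_pos: [0.6329, 0.1385, 0.1742]
tcp_rot: [-0.0, 0.706, 0.709, -0.001]
force: [0.1, -0.2, -5.0]
opening: 0.055
grip_force: 44.7
tcp [0.6323 0.1386 0.1745] [0.0007 0.0005 0.0003] t 5.45
top 22 [0.626  0.1244] units x,y [0.2661 0.148 ]
side 10 [0.6357 0.1819] units x,y [-0.8849 -0.046 ]
by tcp [-0.0189  0.0224]
```

```bash
python3 -c "
import cv2;i=cv2.imread('pics/last_blue.png');cv2.imwrite('pics/b1.png',cv2.resize(i,(800,300)))"
```

```text
(no output)
```

View pics/b1.png

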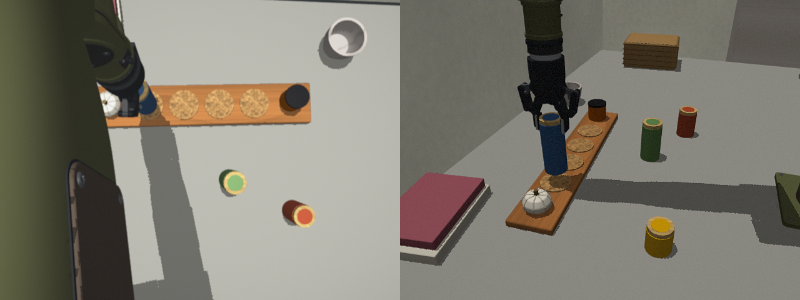

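Blue is held upright over coaster 4, right of the pumpkin at the left end. I'm lowering it.

```bash
python3 -m creep '-.02 .02 .1 0 0 0;0 0 .15 0 0 0;0 0 .15 0 0 0;0 0 .12 0 0 0;0 0 .08 0 0 0;0 0 .04 0 0 0;0 0 .03 0 0 0;0 0 .03 0 0 0;0 0 .02 0 0 0;0 0 0 0 0 0'
python3 -m creep '0 0 .01 0 0 0;0 0 0 0 0 0;0 0 .01 0 0 0;0 0 0 0 0 0;0 0 .01 0 0 0;0 0 0 0 0 0;0 0 .01 0 0 0;0 0 0 0 0 0;0 0 0 0 0 0;0 0 0 0 0 0'
```

```text
time_s: 6.55
eef_pos: [0.6335, 0.1374, 0.1393]
tcp_rot: [0.0, 0.705, 0.709, 0.0]
force: [0.3, 0.1, -5.3]
opening: 0.055
grip_force: 44.7
time_s: 7.55
eef_pos: [0.6336, 0.1376, 0.1387]
tcp_rot: [0.0, 0.705, 0.709, 0.001]
force: [-3.5, 0.0, 5.5]
opening: 0.0548
grip_force: 45.9
```

```bash
python3 -m creep '0 0 0 0 0 0;0 0 0 0 0 0;0 0 0 0 0 0;0 0 0 0 0 0;0 0 -.2 0 0 0;0 0 -.4 0 0 0;0 0 -.5 0 0 0;-.1 -.1 -.5 0 0 0;-.8 -.6 0 0 0 0;-.8 -.6 0 0 0 0' 1 40
python3 go.py .4395 -.0845 .089
```

```text
time_s: 8.55
eef_pos: [0.5699, 0.0521, 0.2191]
tcp_rot: [0.002, 0.705, 0.71, 0.001]
force: [1.1, -0.5, 0.2]
opening: 0.0851
grip_force: 0.0
pos [0.5699 0.0521 0.2191] t 8.55 units [-2.713  -2.6382  2.5905] turn [0.0305 0.0003 0.049 ]
```

```bash
python3 -m creep '-.6 -.6 0 0 0 0;-.6 -.6 0 0 0 0;-.6 -.6 0 0 0 0;-.6 -.5 0 0 0 0;-.31 -.3 0 0 0 0;0 0 0 0 0 0;0 0 .3 0 0 0;0 0 .4 0 0 0;0 0 .4 0 0 0;0 0 .3 0 0 0'
python3 chk.py blue .022; python3 go.py .4395 -.0845 .089
python3 -c "
import cv2;i=cv2.imread('pics/last_blue.png');cv2.imwrite('pics/b2.png',cv2.resize(i,(800,300)))"
```

```text
time_s: 9.55
eef_pos: [0.4404, -0.0834, 0.1469]
tcp_rot: [0.0, 0.705, 0.709, 0.0]
force: [-1.2, -0.4, -0.6]
opening: 0.0852
grip_force: 0.0
tcp [ 0.4398 -0.0834  0.1468] [0.0007 0.0002 0.0011] t 9.85
top 548 [0.6317 0.1369] units x,y [0.0154 0.0348]
side 244 [0.6316 0.1387] units x,y [-0.0198  0.0358]
by tcp [4.4214 3.8716]
pos [ 0.4405 -0.084   0.1483] t 9.95 units [-0.0101 -0.0229  1.1862] turn [0.0149 0.0026 0.0339]
```

View pics/b2.png

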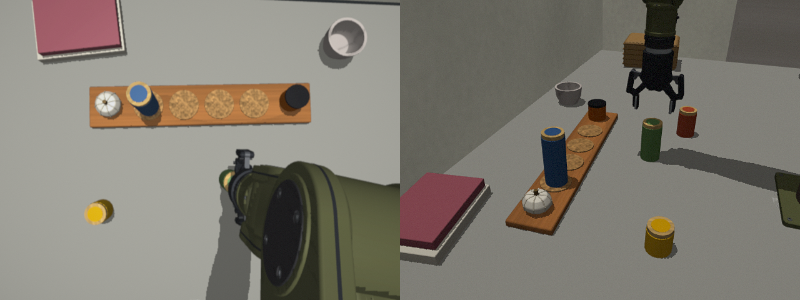

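Blue stands on coaster 4 within 2 mm of centre, and the pumpkin hasn't moved. The gripper is above green.

```bash
python3 -m creep '0 0 .3 0 0 0;0 0 .4 0 0 0;0 0 .3 0 0 0;0 0 .15 0 0 0;0 0 0 0 0 0;0 0 0 0 0 0;0 0 0 0 0 0;0 0 0 0 0 0;0 0 0 0 0 0;0 0 0 0 0 0'
python3 -m creep '0 0 0 0 0 0;0 0 0 0 0 0;0 0 0 0 0 0;0 0 0 0 0 0;0 0 0 0 0 0;0 0 0 0 0 0;0 0 -.2 0 0 0;0 0 -.4 0 0 0;0 0 -.4 0 0 0;0 0 -.2 0 0 0' 0 40
python3 go.py .640 .0425 .149
```

```text
time_s: 10.95
eef_pos: [0.4397, -0.084, 0.0901]
tcp_rot: [0.0, 0.706, 0.709, 0.0]
force: [-0.1, 0.2, -1.1]
opening: 0.0855
grip_force: 0.0
time_s: 11.95
eef_pos: [0.4399, -0.084, 0.151]
tcp_rot: [0.0, 0.706, 0.709, 0.0]
force: [0.9, -0.3, -4.1]
opening: 0.0544
grip_force: 44.2
pos [ 0.4399 -0.084   0.151 ] t 11.95 units [2.5123 4.0131 0.0437] turn [0.0078 0.0012 0.0321]
```

```bash
python3 -m creep '.25 .4 0 0 0 0;.25 .45 0 0 0 0;.25 .45 0 0 0 0;.25 .45 0 0 0 0;.25 .45 0 0 0 0;.25 .45 0 0 0 0;.25 .45 0 0 0 0;.25 .4 0 0 0 0;.25 .3 0 0 0 0;.28 .2 0 0 0 0'
python3 chk.py green .06
```

```text
time_s: 12.95
eef_pos: [0.6396, 0.0439, 0.1485]
tcp_rot: [-0.0, 0.706, 0.709, -0.001]
force: [-0.3, 0.5, -4.2]
opening: 0.0548
grip_force: 44.2
top list index out of range
top list index out of range
top list index out of range
tcp [0.6392 0.0444 0.1486] [0.0011 0.0012 0.0001] t 13.25
side 7 [0.6399 0.0911] units x,y [-0.96   -0.0331]
by tcp [-0.0258 -0.0201]
```

```bash
python3 -m creep '-.01 .01 .1 0 0 0;0 0 .15 0 0 0;0 0 .15 0 0 0;0 0 .12 0 0 0;0 0 .08 0 0 0;0 0 .04 0 0 0;0 0 .03 0 0 0;0 0 .03 0 0 0;0 0 .02 0 0 0;0 0 0 0 0 0'
python3 -m creep '0 0 .01 0 0 0;0 0 0 0 0 0;0 0 .01 0 0 0;0 0 0 0 0 0;0 0 .01 0 0 0;0 0 0 0 0 0;0 0 .01 0 0 0;0 0 0 0 0 0;0 0 0 0 0 0;0 0 0 0 0 0'
```

```text
time_s: 14.35
eef_pos: [0.6394, 0.043, 0.1139]
tcp_rot: [0.0, 0.705, 0.709, 0.0]
force: [0.7, 0.4, -3.7]
opening: 0.0548
grip_force: 44.1
time_s: 15.35
eef_pos: [0.6394, 0.043, 0.1122]
tcp_rot: [0.0, 0.706, 0.709, 0.0]
force: [-0.4, -0.5, 0.6]
opening: 0.055
grip_force: 44.3
```

```bash
python3 -m creep '0 0 0 0 0 0;0 0 0 0 0 0;0 0 0 0 0 0;0 0 0 0 0 0;0 0 -.2 0 0 0;0 0 -.4 0 0 0;0 0 -.5 0 0 0;-.1 -.1 -.4 0 0 0;-.7 -.6 0 0 0 0;-.7 -.6 0 0 0 0' 1 40
python3 -m creep '-.7 -.7 0 0 0 0;-.7 -.7 0 0 0 0;-.7 -.7 0 0 0 0;-.7 -.7 0 0 0 0;-.7 -.6 .2 0 0 0;-.4 -.4 .3 0 0 0;0 0 .3 0 0 0;0 0 .3 0 0 0;0 0 .2 0 0 0;0 0 0 0 0 0'
python3 chk.py green .022; python3 go.py .3596 -.2602 .063
```

```text
time_s: 16.35
eef_pos: [0.5756, -0.0325, 0.1885]
tcp_rot: [0.001, 0.705, 0.71, 0.001]
force: [0.4, -1.3, 0.4]
opening: 0.0856
grip_force: 0.0
time_s: 17.35
eef_pos: [0.385, -0.2278, 0.1212]
tcp_rot: [-0.001, 0.705, 0.709, -0.0]
force: [0.2, 0.4, 0.3]
opening: 0.0853
grip_force: 0.0
tcp [ 0.386  -0.2282  0.1222] [0.0005 0.0002 0.0005] t 17.65
top 490 [0.6401 0.0428] units x,y [ 0.0068 -0.0386]
side 179 [0.6397 0.045 ] units x,y [-0.0381 -0.0301]
by tcp [5.4251 5.0443]
pos [ 0.3861 -0.2283  0.1223] t 17.75 units [-0.6356 -0.5338  1.1854] turn [0.0059 0.0036 0.0348]
```

```bash
python3 -m creep '-.3 -.27 0 0 0 0;-.33 -.27 0 0 0 0;0 0 0 0 0 0;0 0 .1 0 0 0;0 0 .3 0 0 0;0 0 .4 0 0 0;0 0 .3 0 0 0;0 0 .08 0 0 0;0 0 0 0 0 0;0 0 0 0 0 0'
python3 go.py .3596 -.2602 .063
python3 -m creep '0 0 0 0 0 0;0 0 0 0 0 0;0 0 0 0 0 0;0 0 0 0 0 0;0 0 0 0 0 0;0 0 0 0 0 0;0 0 -.2 0 0 0;0 0 -.4 0 0 0;0 0 -.4 0 0 0;0 0 -.2 0 0 0' 0 40
python3 go.py .643 -.052 .123
```

```text
time_s: 18.75
eef_pos: [0.3594, -0.2598, 0.0632]
tcp_rot: [0.0, 0.705, 0.709, 0.0]
force: [-0.0, 0.4, -0.1]
opening: 0.085
grip_force: 0.0
pos [ 0.3594 -0.2598  0.0632] t 18.75 units [-0.0076  0.0033  0.0047] turn [0.0053 0.0024 0.0362]
time_s: 19.75
eef_pos: [0.3593, -0.2602, 0.1244]
tcp_rot: [0.001, 0.706, 0.709, 0.0]
force: [0.7, -0.0, -2.4]
opening: 0.055
grip_force: 43.2
pos [ 0.3593 -0.2602  0.1244] t 19.75 units [4.1389 5.6921 0.0332] turn [0.0114 0.008  0.0319]
```

```bash
python3 -m creep '.4 .5 0 0 0 0;.4 .6 0 0 0 0;.5 .6 0 0 0 0;.5 .7 0 0 0 0;.5 .7 0 0 0 0;.5 .7 0 0 0 0;.5 .7 0 0 0 0;.4 .6 0 0 0 0;.3 .4 0 0 0 0;.14 .19 0 0 0 0'
python3 chk.py red .06
```

```text
time_s: 20.75
eef_pos: [0.6439, -0.0499, 0.1221]
tcp_rot: [-0.0, 0.705, 0.709, 0.0]
force: [0.4, -0.2, -2.7]
opening: 0.0549
grip_force: 43.6
top list index out of range
top list index out of range
tcp [ 0.6424 -0.051   0.1222] [0.0015 0.0011 0.0001] t 21.05
top 1 [ 0.6391 -0.022 ] units x,y [-0.6    0.077]
side 13 [ 0.6407 -0.0018] units x,y [-1.0043  0.0458]
by tcp [-0.0193  0.0124]
```

```bash
python3 -m creep '-.01 .01 .1 0 0 0;0 0 .15 0 0 0;0 0 .15 0 0 0;0 0 .12 0 0 0;0 0 .08 0 0 0;0 0 .04 0 0 0;0 0 .03 0 0 0;0 0 .03 0 0 0;0 0 .02 0 0 0;0 0 0 0 0 0'
python3 -m creep '0 0 .01 0 0 0;0 0 0 0 0 0;0 0 .01 0 0 0;0 0 0 0 0 0;0 0 .01 0 0 0;0 0 0 0 0 0;0 0 .01 0 0 0;0 0 0 0 0 0;0 0 0 0 0 0;0 0 0 0 0 0'
```

```text
time_s: 22.15
eef_pos: [0.6429, -0.052, 0.0869]
tcp_rot: [0.0, 0.706, 0.709, 0.0]
force: [0.3, 1.0, -3.2]
opening: 0.055
grip_force: 43.6
time_s: 23.15
eef_pos: [0.6428, -0.052, 0.0857]
tcp_rot: [0.0, 0.706, 0.709, 0.0]
force: [-3.2, 0.4, 6.1]
opening: 0.0548
grip_force: 44.1
```

```bash
python3 -m creep '0 0 0 0 0 0;0 0 0 0 0 0;0 0 0 0 0 0;0 0 0 0 0 0;0 0 -.2 0 0 0;0 0 -.5 0 0 0;0 0 -.6 0 0 0;0 -.2 -.6 0 0 0;0 -.7 -.3 0 0 0;.5 -.7 0 0 0 0' 1 40
python3 -m creep '.7 -.6 0 0 0 0;.7 -.6 0 0 0 0;.7 -.6 0 0 0 0;.7 -.6 0 0 0 0;.7 -.6 0 0 0 0;.7 -.6 .1 0 0 0;.7 -.5 .4 0 0 0;.7 -.2 .4 0 0 0;0 0 .5 0 0 0;0 0 .5 0 0 0'
python3 chk.py red .022; python3 go.py .352 .2533 .037
```

```text
time_s: 24.15
eef_pos: [0.5649, -0.0291, 0.1984]
tcp_rot: [0.003, 0.707, 0.708, 0.002]
force: [0.4, 1.4, 0.7]
opening: 0.0853
grip_force: 0.0
time_s: 25.15
eef_pos: [0.3466, 0.2534, 0.1001]
tcp_rot: [0.0, 0.704, 0.71, 0.001]
force: [0.4, -0.3, -0.0]
opening: 0.0856
grip_force: 0.0
tcp [0.3458 0.2517 0.0993] [0.0011 0.0009 0.0015] t 25.45
top 232 [ 0.6472 -0.0553] units x,y [ 0.066  -0.0846]
side 147 [ 0.6436 -0.0485] units x,y [-0.0699 -0.0129]
by tcp [-6.0732  5.945 ]
pos [0.3477 0.2521 0.1012] t 25.55 units [0.0214 0.0835 1.2842] turn [ 0.0167 -0.0117  0.0267]
```

```bash
python3 -m creep '.03 .1 0 0 0 0;0 0 .2 0 0 0;0 0 .3 0 0 0;0 0 .4 0 0 0;0 0 .25 0 0 0;0 0 .1 0 0 0;0 0 0 0 0 0;0 0 0 0 0 0;0 0 0 0 0 0;0 0 0 0 0 0'
python3 go.py .352 .2533 .037
python3 -m creep '0 0 0 0 0 0;0 0 0 0 0 0;0 0 0 0 0 0;0 0 0 0 0 0;0 0 0 0 0 0;0 0 0 0 0 0;0 0 -.2 0 0 0;0 0 -.4 0 0 0;0 0 -.4 0 0 0;0 0 -.2 0 0 0' 0 40
python3 go.py .6478 -.1468 .097
```

```text
time_s: 26.55
eef_pos: [0.352, 0.2535, 0.0379]
tcp_rot: [0.0, 0.706, 0.709, 0.001]
force: [-0.7, 1.2, 0.3]
opening: 0.0852
grip_force: 0.0
pos [0.352  0.2535 0.0379] t 26.55 units [-0.0049  0.0002  0.0178] turn [ 0.0082 -0.0062  0.0323]
time_s: 27.55
eef_pos: [0.3518, 0.2535, 0.0987]
tcp_rot: [0.0, 0.705, 0.709, 0.001]
force: [0.7, 0.1, -2.7]
opening: 0.0552
grip_force: 43.5
pos [0.3518 0.2535 0.0987] t 27.55 units [-8.0326  5.8826  0.0342] turn [ 0.0081 -0.0066  0.0326]
```

```bash
python3 -m creep '-.6 0 0 0 0 0;-.9 0 0 0 0 0;-.9 0 0 0 0 0;-.9 0 0 0 0 0;-.9 0 0 0 0 0;-.9 0 0 0 0 0;-.9 0 0 0 0 0;-.9 .1 0 0 0 0;-.7 .4 0 0 0 0;-.4 .7 0 0 0 0'
python3 -m creep '0 .8 0 0 0 0;0 .8 0 0 0 0;0 .8 0 0 0 0;0 .8 0 0 0 0;0 .7 0 0 0 0;0 .4 0 0 0 0;0 .2 0 0 0 0;0 .1 0 0 0 0;0 0 0 0 0 0;0 0 0 0 0 0'
python3 chk.py yellow .06
python3 - <<'E'
import cv2;i=cv2.imread('pics/last_yellow.png');cv2.imwrite('pics/y1.png',cv2.resize(i,(800,300)))
E
```

```text
time_s: 28.55
eef_pos: [0.4107, -0.1488, 0.0969]
tcp_rot: [-0.001, 0.707, 0.707, -0.001]
force: [1.1, 1.1, -2.3]
opening: 0.0548
grip_force: 43.6
time_s: 29.55
eef_pos: [0.6417, -0.1455, 0.0971]
tcp_rot: [-0.001, 0.706, 0.709, -0.001]
force: [0.2, -0.1, -2.8]
opening: 0.0549
grip_force: 43.5
tcp [ 0.6421 -0.1456  0.0974] [0.0003 0.     0.0002] t 29.85
top 78 [ 0.6417 -0.1339] units x,y [-0.2581  0.1224]
side 120 [ 0.6431 -0.1428] units x,y [-0.0797  0.095 ]
by tcp [-0.0248  0.1137]
```

View pics/y1.png

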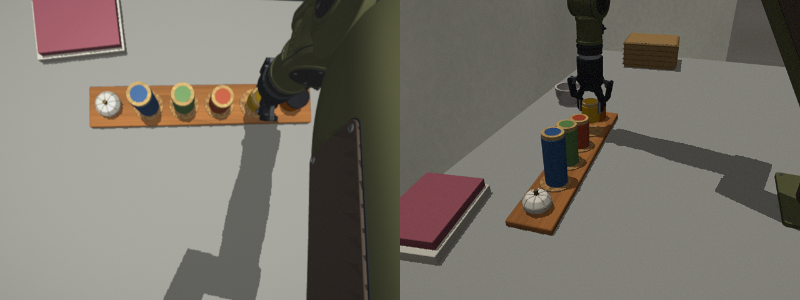

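Blue, green and red stand in order, and yellow is held above coaster 1. I'm nudging it by the measured offset and lowering.

```bash
python3 -m creep '-.02 .11 .1 0 0 0;0 0 .15 0 0 0;0 0 .15 0 0 0;0 0 .12 0 0 0;0 0 .08 0 0 0;0 0 .04 0 0 0;0 0 .03 0 0 0;0 0 .03 0 0 0;0 0 .02 0 0 0;0 0 0 0 0 0'
python3 -m creep '0 0 .01 0 0 0;0 0 0 0 0 0;0 0 .01 0 0 0;0 0 0 0 0 0;0 0 .01 0 0 0;0 0 0 0 0 0;0 0 .01 0 0 0;0 0 0 0 0 0;0 0 0 0 0 0;0 0 0 0 0 0'
```

```text
time_s: 30.95
eef_pos: [0.6488, -0.1465, 0.0614]
tcp_rot: [0.0, 0.706, 0.709, 0.0]
force: [0.3, 0.0, -2.5]
opening: 0.0549
grip_force: 43.5
time_s: 31.95
eef_pos: [0.6488, -0.1465, 0.0599]
tcp_rot: [0.0, 0.706, 0.709, 0.0]
force: [-1.8, 0.7, 3.9]
opening: 0.0548
grip_force: 44.2
```

```bash
python3 -m creep '0 0 0 0 0 0;0 0 0 0 0 0;0 0 0 0 0 0;0 0 0 0 0 0;0 0 -.2 0 0 0;0 0 -.5 0 0 0;0 0 -.6 0 0 0;0 -.2 -.6 0 0 0;0 -.7 -.5 0 0 0;0 -.7 -.3 0 0 0' 1 40
python3 -m creep '0 -.9 0 0 0 0;0 -.9 0 0 0 0;-.2 -.9 0 0 0 0;-.6 -.7 0 0 0 0;-.7 -.6 0 0 0 0;-.7 -.6 0 0 0 0;-.7 -.5 0 0 0 0;-.7 -.3 0 0 0 0;-.7 0 0 0 0 0;-.7 0 0 0 0 0'
for c in blue green red yellow; do python3 chk.py $c .022; done
python3 - <<'E'
import cv2;i=cv2.imread('pics/last_yellow.png');cv2.imwrite('pics/f1.png',i[100:360,100:640]);cv2.imwrite('pics/f2.png',cv2.resize(i[130:370,780:1040],None,fx=2,fy=2))
E
```

```text
time_s: 32.95
eef_pos: [0.5697, -0.1472, 0.1973]
tcp_rot: [0.002, 0.705, 0.709, 0.001]
force: [-0.4, -0.0, -0.6]
opening: 0.0852
grip_force: 0.0
time_s: 33.95
eef_pos: [0.2992, -0.3997, 0.1954]
tcp_rot: [0.001, 0.706, 0.708, -0.0]
force: [1.5, 1.0, 0.6]
opening: 0.0853
grip_force: 0.0
tcp [ 0.2999 -0.4008  0.1951] [0.0005 0.0028 0.0004] t 34.25
top 549 [0.6316 0.1369] units x,y [0.0158 0.0353]
side 244 [0.6315 0.1388] units x,y [-0.0223  0.0371]
by tcp [10.7692  6.6696]
tcp [ 0.3    -0.3972  0.1945] [0.0001 0.0003 0.    ] t 34.65
top 490 [0.6402 0.0427] units x,y [ 0.0073 -0.0395]
side 179 [0.6396 0.0448] units x,y [-0.0346 -0.0285]
by tcp [8.8054 6.7638]
tcp [ 0.2999 -0.398   0.1943] [0.     0.0001 0.    ] t 35.05
top 238 [ 0.6465 -0.0548] units x,y [ 0.056  -0.0708]
side 146 [ 0.6437 -0.0486] units x,y [-0.068  -0.0145]
by tcp [6.9204 6.8614]
tcp [ 0.2999 -0.3981  0.1943] [0. 0. 0.] t 35.45
top 408 [ 0.65   -0.1476] units x,y [ 0.0168 -0.0442]
side 118 [ 0.6494 -0.1441] units x,y [-0.0545 -0.0317]
by tcp [5.0261 6.9583]
```

View pics/f1.png

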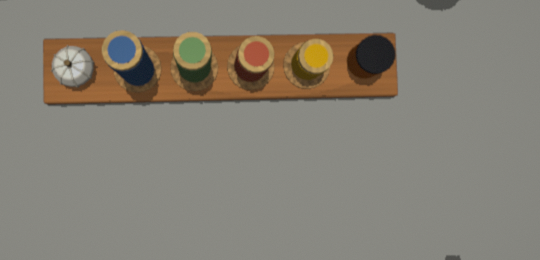

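View pics/f2.png

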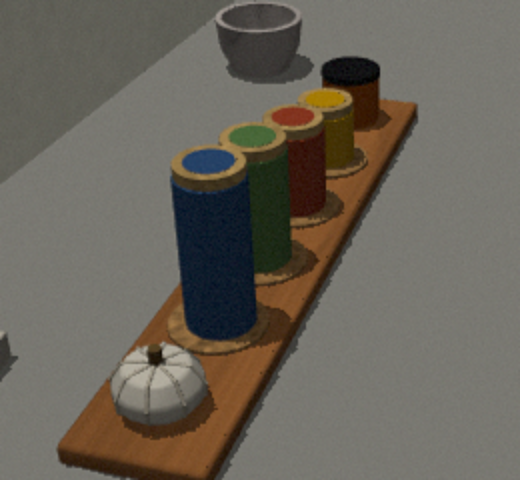

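All four stand upright in order of height and sit within about 2 mm of centre. The pumpkin and candle are where they were.

```bash
python3 -c "
from bench import bot
print(bot.job_done())"
```

```text
the job is handed in; nothing more can be done
None
```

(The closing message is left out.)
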